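Fit the lap stack on a watchmaker's sharpening hone

ROBOT

A 6-joint arm with a two-finger parallel gripper is mounted at the origin on the work surface. World frame = base frame: x ahead of the robot, y to its left, z up, the work surface at z = 0. Lengths are in mm, angles in rad, forces in N, time in s.
With the tool pointing down it reaches from about 275 to 750 mm from the base axis. Payload 10.2 kg.
Tool frame: the origin (TCP) lies between the finger pads; the fingertips stand 22 mm ahead of it and the grasp point (between the pads) lies 3 mm ahead of it (ctrl.nose_length is the distance from the TCP to the fingertips, in mm); z points along the fingers, y is the line along which they close (so a half turn about z gives the same grasp; the last joint's range is limited). The gripper opens to 85 mm and grips with 20 to 120 N. Pads are 22 mm wide; open, the fingers measure 114 mm over their backs; the gripper's body (76 mm by 85 mm) begins 54 mm behind the grasp point. The pads swing forward as they close: fully open they stand 13 mm farther back than shut.
Start: joints at [0.93, 0.313, 1.498, -0, 1.331, -0.223], TCP at [213.032, 479.842, 253.294] pointing down, gripper open.
Joint ranges: [-2.94, 2.94], [-0.97, 2.17], [0.19, 2.56], [-1.23, 4.37], [0.02, 3.11], [-2.88, 2.88]. Speed limits (rad/s): [2.39, 2.39, 3.01, 3.14, 3.14, 3.14].

INTERFACE

Orientations are given as a unit quaternion [w, x, y, z].
In Python, from rig import sense, imaging, ctrl gives the robot as it stands. The module is installed in compiled form; this text tells all that it offers.
- The arm moves only by the tool apply_moves, never from a script. Its argument "commands" is a list of rows, each a list of 5 numbers: the gripper command: -1 is fully open, 1 is shut, values between are in proportion, then the shift along the tool's x, y, z in mm, then the turn about the tool's z in degrees. A call has 1 to 20 rows; each row shifts and turns the commanded pose from where the row before left it, along the tool's axes as they then stand; what a row does not reach is not made up. A row lasts 1/8 s, in which the tool goes at most 62.5 mm and 10.7 degrees, less where a joint would pass 70% of its speed; a pose out of reach is approached as far as the arm can. A call is refused whole if a number of a shift passes 62.5 or a number of a turn 10.7, either way. A call with a gripper value outside its range is refused whole. The fingers move at their own pace and stop on an object; "newtons" is the grip in N (left out, the last holds). Time passes only in rows, so rows that do not move let the fingers close. It gives the time, the measured TCP pose, the force, the opening and the grip force at its end, in the units of the state.
- sense(): the state, without advancing time (a new reading comes with each control period).
- imaging.capture(name): name is "scene" or "top"; returns the picture (420x560x3 uint8, blue, green, red); there is no depth.
- imaging.calibration(name): a dict with "camera_matrix" (3x3 intrinsics, pixels), "world_to_cam" (4x4, takes a point from world to camera coordinates). Camera axes: x right, y up, looking along -z (the intrinsics and any distortion apply to the point x, -y, -z); pixel columns grow to the right and rows downward; lengths in mm; the calibration is good to about 2 mm. A picture is of the moment at which its call begins. calibration takes no time and is no camera call.
- ctrl.finish_job(): hands the job in; it is judged then, once.
The state is a dict: "time_s": time; "joints": joint angles; "dq": joint speeds; "tau": joint torques, N m; "eef_pos": TCP position; "ee_rot": TCP orientation; "force": force on the tool from outside, world axes, zero at the start; "wrist_torque": the same for the moment, N m; "grip_width": opening from 0.0 (shut) to 1.0 (fully open); "grip_force": force on a finger pad.
Only numpy, scipy, OpenCV 4.12 (cv2) and the standard library are available. Lean on these libraries where they do the work, as an engineer would, in place of code of your own. Each camera call takes 0.05 s, during which the arm holds its last target. There are 200 camera calls.

TASK

Fit the lap stack on the sharpening hone, largest bore first: lower the lap over the spindle and turn it until it drops fully home over the driving dogs, then seat the brass spacer on the lap's hub, and last press the blue clamp ring down until it snaps home under the spring balls. Work gently, feeling your way, as the spindle bearings must not be forced or struck, and leave the rest of the bench alone.

Things in the scene. Friction and masses are not known exactly. Their poses are not given: they have to be found in the camera images.
- hone: The bench hone, fixed: grey housing 210 x 160 mm, top at 55 mm. Origin at bench level under the spindle axis, z up; housing spans x -85 to 125, y -80 to 80 mm, with a dark tool rest (x 83 to 115 mm, top at 74 mm). Flange and spindle float on a spring: they sink from about 5 N, by 3 mm at 20 N. Never more than 30 N on the hone from a part or tool.
- seat (a point): Centre of the steel flange's top face (dia 86, 8 mm thick), on the spindle axis, 70 mm above the bench, z up. On the face two brass driving dogs, opposite each other: each 10 mm wide, 14 mm long (radius 22 to 36 mm), 6 mm high. Flange, dogs and spindle stand together at any angle, which is not reported (x, y here are the housing's), and turn only against 0.4 N m.
- lap: The lap (about 0.3 kg): dia 100 disc, 12 mm thick, dark grey abrasive top and a bright hub, dia 50, top at 26 mm, to grip by; bore 30 mm right through. Origin at the centre of its underside, z up. Underside: 4 radial slots 15 mm wide, 7 mm deep, along its x, -x, y, -y (a red dot on the hub top marks each). Flat on the flange when the slots are over the dogs; 6 mm too high when it rides on them.
- spacer: Brass spacer ring, outside dia 40, bore 24, 12 mm high. Origin at the centre of its underside, z up. Home: underside on the lap's hub, 26 mm above the flange face; slides on freely.
- clamp_ring: Blue steel clamp ring, outside dia 32, bore 18, 10 mm high. Origin at the centre of its underside, z up. Home: underside on the spacer, 38 mm above the flange face, its top just below the balls, which resist with about 8 N as it first meets them and then give way.
- blower: Red rubber dust blower, dia 68, 94 mm tall, standing loose. Origin at the centre of its foot. Leave alone.
- driver_stand: Grey round stand, dia 96, with seven screwdrivers, 108 mm tall, loose. Origin at the centre of its foot. Leave alone.
- movement: Watch movement on a steel holder, dia 56, 23 mm high, loose. Origin at the centre of its foot. Leave alone.
- tip (a point): Top of the stepped spindle, 62 mm above the flange face, z up. Heights above the flange face: dia 28 up to 18 mm, cone to dia 22 at 22 mm, dia 22 to 34 mm, cone to dia 16 at 37.5 mm, dia 16 to 58 mm, cone to dia 9 at the tip. Two greased spring balls (dia 10), opposite each other with centres at 52 mm, stand 2.8 mm proud of the dia 16 part.

How it is judged:
By the outcome, as a careful person would: the job done as asked, in the order asked, and still so for the second after the job is handed in, with the robot touching nothing.
It also fails if it takes over 67 s, if anything falls off the work surface, if the arm or the gripper's body presses on something with over 40 N, if the wrist force passes 120 N, or if a joint passes its speed limit or range.

## Working session

There is one attempt and no reset: what is moved stays moved. The work goes in short steps, Python scripts to look and compute and a tool call to move; the robot and the scene stay as the last step left them, time stands still between calls to the robot, and variables do not carry over. Pictures are saved under pics/ and viewed, at most 10 in all, crops included, and the job is handed in when it is done.

Besides the shell and the picture viewer there is one more tool, called as name([rows], argument=value, ...), one row to a line, values as JSON. apply_moves: Moves the arm, as the interface text tells. Its arguments: {"type":"object","properties":{"commands":{"type":"array","items":{"type":"array","items":{"type":"number"}}},"newtons":{"type":"number"}},"required":["commands"]}

```bash
mkdir -p pics; python3 - <<'E'
from rig import sense, imaging, ctrl
import cv2
for n in("scene","top"):
    cv2.imwrite(f"pics/{n}0.png",imaging.capture(n)); c=imaging.calibration(n); print(n,c)
print(sense(),ctrl.nose_length)
E
```

```text
scene {'camera_matrix': array([[520.7293785 ,   0.        , 274.74040478],
       [  0.        , 520.7293785 , 214.1543352 ],
       [  0.        ,   0.        ,   1.        ]]), 'world_to_cam': array([[ 8.61379791e-01,  5.07940459e-01,  4.62014947e-03,
        -5.12636760e+02],
       [-3.82285213e-01,  6.42247138e-01,  6.64361821e-01,
         1.49562641e+02],
       [ 3.34488971e-01, -5.74034061e-01,  7.47396832e-01,
        -1.51394070e+03],
       [ 0.00000000e+00,  0.00000000e+00,  0.00000000e+00,
         1.00000000e+00]])}
top {'camera_matrix': array([[428.04708386,   0.        , 276.25363796],
       [  0.        , 428.04708386, 207.50157085],
       [  0.        ,   0.        ,   1.        ]]), 'world_to_cam': array([[ 7.48325993e-03, -9.99952280e-01, -6.28003291e-03,
        -1.16946079e+01],
       [ 9.95359009e-01,  6.84605307e-03,  9.59873665e-02,
        -5.97905916e+02],
       [-9.59397925e-02, -6.96918575e-03,  9.95362741e-01,
        -9.76173725e+02],
       [ 0.00000000e+00,  0.00000000e+00,  0.00000000e+00,
         1.00000000e+00]])}
{'time_s': 0.1, 'joints': array([ 9.29598796e-01,  3.13371219e-01,  1.49837528e+00,  1.61526158e-05,
        1.33101981e+00, -2.23386040e-01]), 'dq': array([-0.00034122, -0.00098912, -0.00286838, -0.00140951,  0.00083528,
       -0.00132125]), 'tau': array([ 2.23851297e-03, -4.12903655e+01, -2.60141855e+01, -2.20162487e-04,
        3.04335968e-03,  2.04188768e-05]), 'eef_pos': array([212.89385302, 479.66209217, 252.79864333]), 'ee_rot': array([-2.52975471e-04,  2.07391406e-01,  9.78257870e-01, -5.29557481e-04]), 'force': array([-0.28791387,  0.00106301,  0.94986086]), 'wrist_torque': array([-0.00778598,  0.01625181,  0.03227409]), 'grip_force': 0.0, 'grip_width': 1.0004980310250031} 22.0
```

View pics/top0.png

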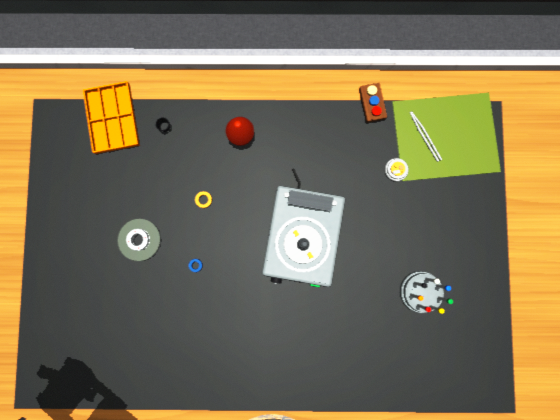

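View pics/scene0.png

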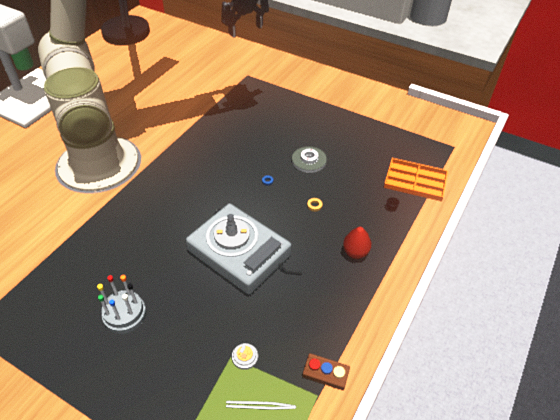

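```bash
cat > h.py <<'E'
import numpy as np, cv2
from rig import sense, imaging, ctrl
from scipy.spatial.transform import Rotation as R
def pix2w(n,u,v,z):
    c=imaging.calibration(n);K=c["camera_matrix"];T=c["world_to_cam"]
    d=np.linalg.inv(K)@[u,v,1]; d=T[:3,:3].T@(d*[1,-1,-1]); o=-T[:3,:3].T@T[:3,3]
    return o+d*(z-o[2])/d[2]
def w2pix(n,p):
    c=imaging.calibration(n);K=c["camera_matrix"];T=c["world_to_cam"]
    q=K@((T[:3,:3]@p+T[:3,3])*[1,-1,-1]); return q[:2]/q[2]
def blob(im,lo,hi,box):
    x0,y0,x1,y1=box
    m=cv2.inRange(cv2.cvtColor(im[y0:y1,x0:x1],cv2.COLOR_BGR2HSV),np.array(lo),np.array(hi))
    n,l,s,c=cv2.connectedComponentsWithStats(m)
    return [(c[i]+[x0,y0],s[i,4],s[i,:4]+[x0,y0,0,0]) for i in np.argsort(-s[1:,4])+1 if s[i,4]>3]
def crop(im,u,v,r,w,h):
    r2=r*w/h
    M=np.array([[h/2/r,0,w/2-u*h/2/r],[0,h/2/r,h/2-v*h/2/r]])
    return cv2.warpAffine(im,M,(w,h),flags=cv2.INTER_CUBIC)
E
python3 - <<'E'
from h import *
t=cv2.imread("pics/top0.png");s=cv2.imread("pics/scene0.png")
a=[crop(t,303,240,56,400,300),crop(t,138,240,26,400,300),crop(s,238,240,52,400,300),crop(s,310,158,24,400,300)]
cv2.imwrite("pics/m1.png",np.vstack([np.hstack(a[:2]),np.hstack(a[2:])]))
for nm,lo,hi,bt,bs,z in(("spacer",(20,120,90),(35,255,255),(180,180,225,220),(295,190,335,220),12),("clamp",(100,120,60),(125,255,255),(180,250,215,280),(250,170,285,190),10)):
  for n,im,b in(("top",t,bt),("scene",s,bs)):
    for c,a,st in blob(im,lo,hi,b)[:2]: print(nm,n,c,a,st,pix2w(n,*(st[:2]+(st[2:]-1)/2),z).round(1),pix2w(n,*c,z).round(1))
for n,im,b in(("top",t,(270,200,330,280)),("scene",s,(205,210,260,260))):
    for c,a,st in blob(im,(15,120,120),(35,255,255),b)[:4]: print("dog",n,c,a,pix2w(n,*c,76).round(1))
E
```

```text
spacer top [202.96103896 199.1038961 ] 154 [195 191  17  17] [618.8 168.2  12. ] [618.6 168.3  12. ]
spacer scene [314.31428571 203.02857143] 70 [308 198  14  11] [618.8 169.6  12. ] [618.4 169.2  12. ]
clamp top [194.875 265.   ] 112 [188 259  15  13] [461.9 183.8  10. ] [461.9 184.1  10. ]
clamp scene [267.36585366 179.54878049] 82 [262 175  12  10] [463.3 183.5  10. ] [463.1 183.2  10. ]
dog top [295.5 233. ] 18 [536.8 -50.9  76. ]
dog top [309.61111111 254.88888889] 18 [488.6 -82.3  76. ]
dog scene [243.14285714 231.07142857] 14 [538.7 -53.9  76. ]
dog scene [219.         231.66666667] 12 [490.1 -84.9  76. ]
```

View pics/m1.png

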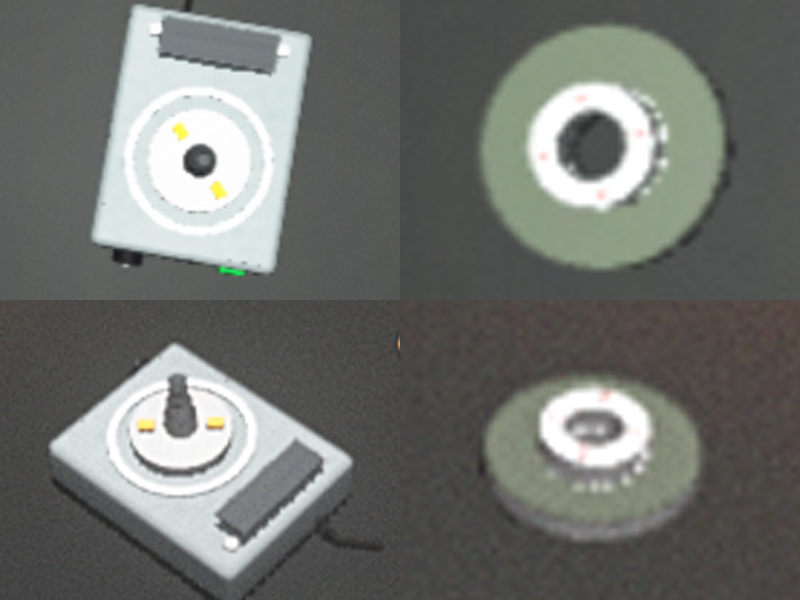

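```bash
python3 - <<'E'
from h import *
t=cv2.imread("pics/top0.png");s=cv2.imread("pics/scene0.png")
d=np.array([[181,98],[241,133],[143,156],[201,195]])/ (300/52)+[138-200*52/300,240-26]
p=np.array([pix2w("top",*q,26) for q in d]);print(p.round(1),p.mean(0))
for a,b in((0,3),(1,2)): v=p[a]-p[b];print("ang",np.degrees(np.arctan2(v[1],v[0])),np.hypot(*v[:2]))
d=np.array([[606,396],[561,425],[640,430],[583,455]])-[400,300]
d=d/(300/48)+[310-200*48/300,158-24]
p=np.array([pix2w("scene",*q,26) for q in d]);print(p.round(1),p.mean(0))
for a,b in((0,3),(1,2)): v=p[a]-p[b];print("ang",np.degrees(np.arctan2(v[1],v[0])),np.hypot(*v[:2]))
# lap disc (green) ellipse, hub
for n,im,b in(("top",t,(110,210,168,270)),("scene",s,(285,140,335,178))):
    for nm,lo,hi,z in(("disc",(35,25,70),(85,255,255),12),("hub",(0,0,190),(180,60,255),26)):
        x0,y0,x1,y1=b
        m=cv2.inRange(cv2.cvtColor(im[y0:y1,x0:x1],cv2.COLOR_BGR2HSV),np.array(lo),np.array(hi))
        cs=max(cv2.findContours(m,0,1)[0],key=cv2.contourArea); e=cv2.fitEllipse(cv2.convexHull(cs)); print(nm,n,e,pix2w(n,e[0][0]+x0,e[0][1]+y0,z).round(1))
# spindle tip
for n,im,b in(("top",t,(290,230,318,258)),("scene",s,(215,208,246,250))):
    g=cv2.cvtColor(im,cv2.COLOR_BGR2GRAY);x0,y0,x1,y1=b
    print(n);print(g[y0+4:y1-4,x0:x1] if n=="top" else g[208:225,222:240])
E
```

```text
[[540.6 324.3  26. ]
 [526.6 299.4  26. ]
 [517.  338.9  26. ]
 [501.4 314.7  26. ]] [521.37487736 319.31779226  26.        ]
ang 13.845718379870343 40.38140350643623
ang -76.33476399249255 40.65642361269683
[[516.2 341.5  26. ]
 [507.7 313.   26. ]
 [540.7 328.7  26. ]
 [526.1 300.2  26. ]] [522.68416555 320.86151471  26.        ]
ang 103.565087319798 42.57445751554772
ang -154.58688541254537 36.49936202672137
disc top ((28.353153228759766, 29.408802032470703), (41.907222747802734, 43.103309631347656), 51.75963592529297) [521.2 319.6  12. ]
hub top ((26.668607711791992, 28.831819534301758), (20.98493194580078, 23.396493911743164), 46.25754928588867) [522.3 319.   26. ]
disc scene ((23.71085548400879, 17.603397369384766), (23.2116756439209, 33.803714752197266), 92.03983306884766) [520.6 320.8  12. ]
hub scene ((24.444717407226562, 14.418848037719727), (12.427436828613281, 17.721616744995117), 97.67044067382812) [522.7 319.9  26. ]
top
[[253 253 253 253 247 234 232 233 238 250 253 253 254 254 254 254 254 253
  253 253 253 253 253 254 254 254 254 253]
 [253 254 254 253 251 231 232 235 
[... 2771 characters left out ...]
237 239 232 229 228 222]
 [222 229 236 238 233 145 103 116 122 116 107 174 255 255 255 252 252 248]
 [246 251 255 255 255 188 108 109 113 112 106 147 255 255 255 255 255 255]
 [255 255 255 255 255 184 108 107 113 105  97 104 199 208 195 211 235 238]
 [255 233 221 200 212 134  90 105 118 106  99 111 228 236 217 205 203 191]
 [195 191 213 233 254 174  87  92 101  91  97 106 216 253 249 248 244 244]
 [225 244 245 252 249 149  80  80  85  84  98  95 133 233 248 248 246 249]
 [245 245 247 252 198 102  91  98  95 103  97 100  96 180 246 248 247 246]
 [243 243 246 253 196 102  98 106 108 111 111 104 101 175 248 249 246 246]
 [243 244 246 255 194 112  94  93  95 101 109 106 104 155 236 250 248 246]]
```

```bash
cat >> h.py <<'E'
def shift(x,y,z):
    s=sense();r=R.from_quat(s["ee_rot"],scalar_first=True)
    X=r.as_matrix()[:,0]
    print("t",round(s["time_s"],2),"pos",s["eef_pos"].round(1),"toolx deg",np.degrees(np.arctan2(X[1],X[0])).round(2),"shift",r.inv().apply(np.array([x,y,z])-s["eef_pos"]).round(2),"F",s["force"].round(1),"T",s["wrist_torque"].round(2),"w",round(85*s["grip_width"],1),round(s["grip_force"],1),"dq",abs(s["dq"]).max().round(3))
E
python3 - <<'E'
from h import *
print(pix2w("top",304.1,243.6,132),pix2w("scene",230.3,215.3,132))
shift(521.9,319.8,100)
E
```

```text
[512.72026369 -66.8167617  132.        ] [514.69837848 -67.18128906 132.        ]
t 0.1 pos [212.9 479.7 252.8] toolx deg 156.06 shift [-347.33  -20.55  152.73] F [-0.3  0.   0.9] T [-0.01  0.02  0.03] w 85.0 0.0 dq 0.003
```

apply_moves([
  [-1,-49.6,-2.9,21.8,0],
  [-1,-49.6,-2.9,21.8,0],
  [-1,-49.6,-2.9,21.8,0],
  [-1,-49.6,-2.9,21.8,0],
  [-1,-49.6,-2.9,21.8,0],
  [-1,-49.6,-2.9,21.8,0],
  [-1,-49.6,-2.9,21.8,0],
  [-1,0,0,20,0],
  [-1,0,0,20,0],
  [-1,0,0,10,0],
  [-1,0,0,0,0],
], newtons=20)

```text
time_s: 1.48
eef_pos: [521.8, 320.4, 50.3]
ee_rot: [-0.0, 0.207, 0.978, -0.0]
force: [0.3, -0.2, -0.3]
grip_width: 1.004
grip_force: 0.0
```

```bash
python3 -c "
from h import *
shift(521.9,319.8,35)"
```

```text
t 1.48 pos [521.8 320.4  50.3] toolx deg 156.07 shift [-0.32 -0.51 15.26] F [ 0.3 -0.2 -0.3] T [ 0.03 -0.04 -0.  ] w 85.3 0.0 dq 0.022
```

apply_moves([
  [-0.4,-0.3,-0.5,8,0],
  [-0.4,0,0,8.3,0],
  [-0.2,0,0,0,0],
  [0,0,0,0,0],
  [1,0,0,0,0],
  [1,0,0,0,0],
  [1,0,0,0,0],
  [1,0,0,0,0],
])

```text
time_s: 2.48
eef_pos: [522.2, 319.8, 34.4]
ee_rot: [-0.0, 0.207, 0.978, -0.0]
force: [0.3, 0.0, -2.2]
grip_width: 0.579
grip_force: 21.1
```

```bash
python3 -c "
from h import *
shift(521.9,319.8,34)"
```

```text
t 2.48 pos [522.2 319.8  34.4] toolx deg 156.06 shift [ 0.25 -0.13  0.37] F [ 0.3  0.  -2.2] T [ 0.   -0.05  0.03] w 49.2 21.1 dq 0.002
```

apply_moves([
  [-0.4,0,0,0,0],
  [-0.4,0,0,0,0],
  [-0.4,0,0,0,10],
  [-0.4,0,0,0,10],
  [-0.4,0,0,0,10],
  [-0.4,0,0,0,10],
  [-0.4,0,0,0,10],
  [-0.4,0,0,0,10],
  [-0.4,0,0,0,10],
  [-0.3,0,0,0,10],
  [0,0,0,0,10],
  [0.3,0,0,0,0],
  [1,0,0,0,0],
  [1,0,0,0,0],
  [1,0,0,0,0],
], newtons=30)

```text
time_s: 4.35
eef_pos: [522.5, 320.0, 34.8]
ee_rot: [0.0, 0.838, 0.546, 0.0]
force: [-0.2, -0.1, 6.7]
grip_width: 0.566
grip_force: 31.8
```

```bash
python3 - <<'E'
from h import *
shift(513.7,-67,170)
t=imaging.capture("top");s=imaging.capture("scene")
cv2.imwrite("pics/m2.png",np.hstack([crop(t,138,240,26,400,300),crop(s,310,158,24,400,300)]))
for n,im in(("top",t),("scene",s)): cv2.imwrite(f"pics/{n}2.png",im)
E
```

```text
t 4.35 pos [522.5 320.   34.8] toolx deg 66.15 shift [-357.38  148.52 -135.3 ] F [-0.2 -0.1  6.7] T [0.07 0.08 0.06] w 48.1 31.8 dq 0.002
```

View pics/m2.png

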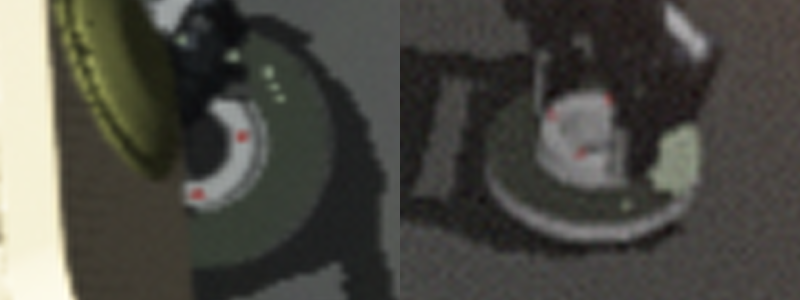

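```bash
python3 - <<'E'
from h import *
for n,k in (("top",0),("top",2),("scene",0),("scene",2)):
    im=cv2.imread(f"pics/{n}{k}.png").astype(float)
    u,v=(137,239) if n=="top" else (310,156)
    rr=im[:,:,2]-im[:,:,:2].mean(2); 
    y0,x0=v-14,u-14; a=rr[y0:v+15,x0:u+15].copy(); 
    for _ in range(5):
        j,i=np.unravel_index(a.argmax(),a.shape)
        if a[j,i]<8: break
        w=np.clip(a[max(j-2,0):j+3,max(i-2,0):i+3],0,None); yy,xx=np.mgrid[max(j-2,0):max(j-2,0)+w.shape[0],max(i-2,0):max(i-2,0)+w.shape[1]]
        q=((xx*w).sum()/w.sum()+x0,(yy*w).sum()/w.sum()+y0)
        print(n,k,a[j,i],np.round(q,2),pix2w(n,*q,26).round(1)); a[max(j-2,0):j+3,max(i-2,0):i+3]=0
E
```

```text
top 0 45.5 [128.08 241.18] [516.6 339.   26. ]
top 0 44.5 [138.19 247.64] [501.8 314.7  26. ]
top 0 40.5 [144.9  237.08] [526.5 299.9  26. ]
top 0 35.5 [134.68 231.08] [540.4 324.4  26. ]
top 2 65.5 [145.21 237.59] [525.3 299.1  26. ]
top 2 56.5 [137.47 247.66] [501.7 316.3  26. ]
top 2 20.5 [123.92 232.05] [537.9 349.6  26. ]
top 2 19.0 [124.81 235.58] [529.7 347.2  26. ]
top 2 18.0 [123.83 238.98] [521.7 349.1  26. ]
scene 0 47.5 [310.96 148.97] [515.4 343.1  26. ]
scene 0 34.5 [307.36 158.29] [525.3 302.2  26. ]
scene 0 13.0 [316.08 155.39] [541.1 326.   26. ]
scene 0 12.5 [323.06 143.47] [534.6 383.   26. ]
scene 0 12.0 [319.94 145.97] [531.8 368.3  26. ]
scene 2 37.0 [311.37 149.83] [518.1 340.3  26. ]
scene 2 32.0 [302.38 152.21] [500.6 317.8  26. ]
scene 2 31.0 [306.86 158.37] [524.3 301.2  26. ]
scene 2 11.5 [322.48 150.92] [548.1 352.7  26. ]
scene 2 10.0 [320.14 146.13] [532.6 368.   26. ]
```

apply_moves([
  [1,0,0,-5,0],
  [1,0,0,-15,0],
  [1,0,0,-30,0],
  [1,0,0,-40,0],
  [1,0,0,-40,0],
  [1,0,0,0,0],
])

```text
time_s: 5.2
eef_pos: [523.3, 320.3, 168.2]
ee_rot: [0.001, 0.838, 0.545, 0.003]
force: [-0.3, 0.4, -2.5]
grip_width: 0.558
grip_force: 31.7
```

apply_moves([
  [1,-20,8.3,-5,0],
  [1,-40,16.6,-5,0],
  [1,-45,18.7,-5,0],
  [1,-45,18.7,0,0],
  [1,-45,18.7,0,0],
  [1,-45,18.7,0,0],
  [1,-45,18.7,0,0],
  [1,-40,16.6,0,0],
  [1,-24,10,0,0],
  [1,-9,3.7,0,-7.9],
  [1,0,0,0,-7.9],
  [1,0,0,0,-7.9],
  [1,0,0,0,0],
])

```text
time_s: 6.82
eef_pos: [511.9, -68.2, 178.6]
ee_rot: [-0.001, 0.709, 0.705, -0.001]
force: [-0.8, -0.5, -1.9]
grip_width: 0.565
grip_force: 31.7
```

```bash
python3 - <<'E'
from h import *
shift(513.8,-67,150)
t=imaging.capture("top");s=imaging.capture("scene")
cv2.imwrite("pics/m3.png",np.hstack([crop(t,303,240,56,400,300),crop(s,238,220,52,400,300)]))
for n,im in(("top",t),("scene",s)): cv2.imwrite(f"pics/{n}3.png",im)
E
```

```text
t 6.83 pos [511.9 -68.2 178.6] toolx deg 89.66 shift [ 1.15  1.93 28.58] F [-0.8 -0.5 -1.9] T [-0.02  0.03 -0.02] w 48.0 31.7 dq 0.066
```

View pics/m3.png

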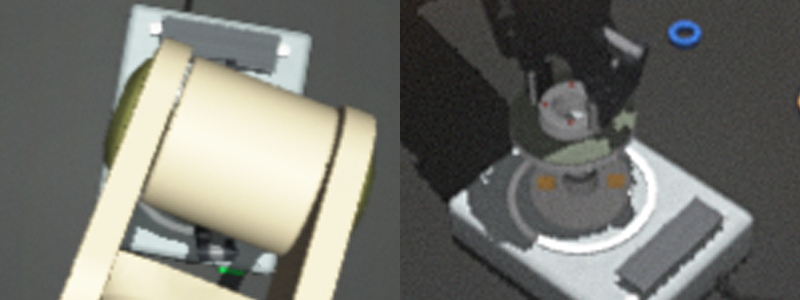

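apply_moves([
  [1,1.1,1.9,5,0],
  [1,0,0,8,0],
  [1,0,0,8,0],
  [1,0,0,7,0],
  [1,0,0,6,0],
  [1,0,0,4,0],
  [1,0,0,4,0],
  [1,0,0,3,0],
  [1,0,0,3,0],
  [1,0,0,2,0],
  [1,0,0,0,0],
])

```text
time_s: 8.3
eef_pos: [514.7, -66.6, 129.3]
ee_rot: [-0.0, 0.709, 0.706, -0.0]
force: [-0.1, -0.1, -2.7]
grip_width: 0.564
grip_force: 31.7
```

```bash
python3 - <<'E'
from h import *
shift(513.8,-67,128)
E
```

```text
t 8.3 pos [514.7 -66.6 129.3] toolx deg 89.76 shift [-0.39 -0.93  1.31] F [-0.1 -0.1 -2.7] T [ 0.04  0.06 -0.01] w 48.0 31.7 dq 0.006
```

apply_moves([
  [1,-0.4,-0.9,0,0],
  [1,0,0,1.5,0],
  [1,0,0,1,0],
  [1,0,0,1,0],
  [1,0,0,0,0],
])

```text
time_s: 8.93
eef_pos: [513.8, -67.0, 125.8]
ee_rot: [-0.0, 0.709, 0.706, -0.0]
force: [-0.7, 1.3, -1.6]
grip_width: 0.559
grip_force: 31.7
```

```bash
python3 - <<'E'
from h import *
shift(513.8,-67,122)
E
```

```text
t 8.93 pos [513.8 -67.  125.8] toolx deg 89.76 shift [-0.01 -0.03  3.81] F [-0.7  1.3 -1.6] T [-0.    0.02 -0.  ] w 47.6 31.7 dq 0.003
```

apply_moves([
  [1,0,0,1,0],
  [1,0,0,1,0],
  [1,0,0,0,0],
])

```text
time_s: 9.3
eef_pos: [513.8, -67.0, 123.8]
ee_rot: [-0.0, 0.709, 0.706, -0.0]
force: [-0.1, 0.2, -2.4]
grip_width: 0.566
grip_force: 31.7
```

apply_moves([
  [1,0,0,0.8,0],
  [1,0,0,0.8,0],
  [1,0,0,0,0],
])

```text
time_s: 9.68
eef_pos: [513.8, -67.0, 122.2]
ee_rot: [-0.0, 0.709, 0.706, -0.0]
force: [-0.2, -0.1, -2.8]
grip_width: 0.564
grip_force: 31.7
```

apply_moves([
  [1,0,0,1,0],
  [1,0,0,1,0],
  [1,0,0,1,0],
  [1,0,0,0,0],
])

```text
time_s: 10.18
eef_pos: [513.8, -67.0, 119.2]
ee_rot: [-0.0, 0.709, 0.706, -0.0]
force: [-0.3, 0.9, -2.1]
grip_width: 0.56
grip_force: 31.7
```

apply_moves([
  [1,0,0,1.5,0],
  [1,0,0,1.5,0],
  [1,0,0,1.5,0],
  [1,0,0,1.5,0],
  [1,0,0,0,0],
])

```text
time_s: 10.8
eef_pos: [513.8, -67.0, 113.2]
ee_rot: [-0.0, 0.709, 0.706, -0.0]
force: [0.5, -0.2, -2.8]
grip_width: 0.56
grip_force: 31.7
```

apply_moves([
  [1,0,0,1,0],
  [1,0,0,0.7,0],
  [1,0,0,0.7,0],
  [1,0,0,0,0],
])

```text
time_s: 11.3
eef_pos: [513.8, -67.0, 110.9]
ee_rot: [-0.0, 0.709, 0.706, -0.0]
force: [0.4, 0.5, -2.5]
grip_width: 0.561
grip_force: 31.7
```

apply_moves([
  [1,0,0,0.5,0],
  [1,0,0,0.5,0],
  [1,0,0,0,0],
])

```text
time_s: 11.68
eef_pos: [513.8, -67.0, 109.9]
ee_rot: [-0.0, 0.709, 0.706, -0.0]
force: [0.2, 0.0, -2.5]
grip_width: 0.565
grip_force: 31.7
```

Past the dog height with no load, so the slots probably line up; continue.

apply_moves([
  [1,0,0,0.6,0],
  [1,0,0,0.6,0],
  [1,0,0,0.6,0],
  [1,0,0,0,0],
])

```text
time_s: 12.18
eef_pos: [513.8, -67.0, 108.0]
ee_rot: [-0.0, 0.709, 0.706, -0.0]
force: [0.2, 0.2, -2.4]
grip_width: 0.56
grip_force: 31.7
```

apply_moves([
  [1,0,0,0.6,0],
  [1,0,0,0.6,0],
  [1,0,0,0.6,0],
  [1,0,0,0,0],
])

```text
time_s: 12.68
eef_pos: [513.8, -67.0, 106.2]
ee_rot: [-0.0, 0.709, 0.706, -0.0]
force: [-0.4, -0.3, -1.9]
grip_width: 0.563
grip_force: 31.7
```

apply_moves([
  [1,0,0,0.5,0],
  [1,0,0,0.5,0],
  [1,0,0,0,0],
])

```text
time_s: 13.05
eef_pos: [513.8, -67.0, 105.3]
ee_rot: [-0.0, 0.709, 0.706, -0.0]
force: [-0.2, -0.2, -3.3]
grip_width: 0.558
grip_force: 31.7
```

apply_moves([
  [1,0,0,0.4,0],
  [1,0,0,0.3,0],
  [1,0,0,0,0],
])

```text
time_s: 13.42
eef_pos: [513.9, -67.0, 104.8]
ee_rot: [0.0, 0.709, 0.706, 0.0]
force: [-0.6, 0.1, 1.1]
grip_width: 0.56
grip_force: 32.0
```

apply_moves([
  [0,0,0,0,0],
  [-0.4,0,0,0,0],
  [-0.5,0,0,0,0],
  [-0.5,0,0,-8,0],
  [-0.5,0,0,-20,0],
  [-0.5,0,0,-30,0],
  [-0.5,0,0,-30,0],
  [-0.5,25,11,0,0],
  [-0.5,45,20,0,0],
  [-0.5,48,21.5,0,0],
  [-0.5,48,21.5,10,0],
  [-0.5,40,18,30,0],
  [-0.5,30,13,30,0],
  [-0.5,0,0,30,0],
  [-0.5,0,0,20,0],
  [-0.5,0,0,10,0],
  [-0.5,0,0,0,0],
], newtons=20)

```text
time_s: 15.55
eef_pos: [619.9, 168.4, 62.7]
ee_rot: [-0.0, 0.709, 0.706, -0.0]
force: [0.2, 0.3, 0.6]
grip_width: 0.75
grip_force: 0.0
```

```bash
python3 - <<'E'
from h import *
shift(619,168.8,23)
t=imaging.capture("top");s=imaging.capture("scene")
cv2.imwrite("pics/m4.png",np.hstack([crop(t,303,240,40,400,300),crop(s,238,232,40,400,300)]))
for n,im in(("top",t),("scene",s)): cv2.imwrite(f"pics/{n}4.png",im)
E
```

```text
t 15.55 pos [619.9 168.4  62.7] toolx deg 89.76 shift [ 0.35 -0.85 39.7 ] F [0.2 0.3 0.6] T [-0.    0.   -0.02] w 63.7 0.0 dq 0.019
```

View pics/m4.png

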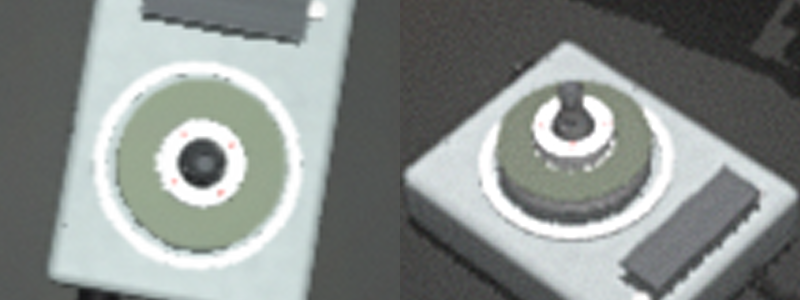

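apply_moves([
  [-0.4,0.3,-0.8,12,0],
  [-0.4,0,0,14,0],
  [-0.3,0,0,9,0],
  [-0.2,0,0,4,0],
  [0,0,0,0,0],
  [1,0,0,0,0],
  [1,0,0,0,0],
  [1,0,0,0,0],
  [1,0,0,0,0],
  [-0.2,0,0,0,0],
  [-0.3,0,0,0,0],
])

```text
time_s: 17.02
eef_pos: [619.0, 168.9, 23.6]
ee_rot: [-0.0, 0.709, 0.706, -0.0]
force: [-0.1, -1.2, 0.2]
grip_width: 0.646
grip_force: 0.0
```

apply_moves([
  [-0.3,0,0,0,10],
  [-0.3,0,0,0,10],
  [-0.3,0,0,0,10],
  [-0.3,0,0,0,10],
  [-0.3,0,0,0,10],
  [-0.3,0,0,0,10],
  [-0.3,0,0,0,10],
  [-0.3,0,0,0,10],
  [-0.1,0,0,0,10],
  [0,0,0,0,0],
  [1,0,0,0,0],
  [1,0,0,0,0],
  [1,0,0,0,0],
  [1,0,0,0,0],
])

```text
time_s: 18.77
eef_pos: [619.1, 168.8, 23.7]
ee_rot: [0.0, 1.0, -0.002, 0.0]
force: [0.7, -0.2, 1.9]
grip_width: 0.449
grip_force: 20.4
```

```bash
python3 - <<'E'
from h import *
shift(513.8,-67,170)
E
```

```text
t 18.77 pos [619.1 168.8  23.7] toolx deg -0.21 shift [-104.45  236.23 -146.28] F [ 0.7 -0.2  1.9] T [-0.04  0.09  0.04] w 38.2 20.4 dq 0.003
```

apply_moves([
  [1,0,0,-5,0],
  [1,0,0,-20,0],
  [1,0,0,-35,0],
  [1,-10,22,-40,0],
  [1,-20,45,-30,0],
  [1,-20,45,-16,0],
  [1,-20,45,0,0],
  [1,-20,45,0,0],
  [1,-10,24,0,0],
  [1,-4.4,10.2,0,0],
  [1,0,0,0,0],
  [1,0,0,0,0],
])

```text
time_s: 20.27
eef_pos: [514.0, -66.1, 169.8]
ee_rot: [-0.0, 1.0, -0.002, 0.0]
force: [-0.1, -0.1, 0.3]
grip_width: 0.447
grip_force: 20.3
```

```bash
python3 - <<'E'
from h import *
shift(513.8,-67,155)
s=imaging.capture("scene");t=imaging.capture("top");cv2.imwrite("pics/m5.png",np.hstack([crop(t,303,240,20,400,300),crop(s,233,215,20,400,300)]))
E
```

```text
t 20.27 pos [514.  -66.1 169.8] toolx deg -0.18 shift [-0.19  0.94 14.8 ] F [-0.1 -0.1  0.3] T [ 0.   -0.02 -0.03] w 38.0 20.3 dq 0.005
```

View pics/m5.png

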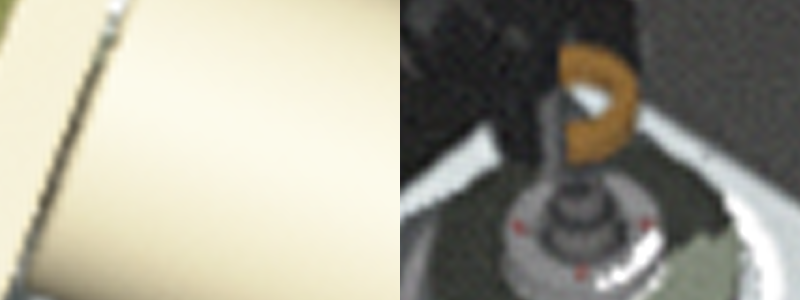

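apply_moves([
  [1,-0.2,0.9,4,0],
  [1,0,0,5,0],
  [1,0,0,4,0],
  [1,0,0,3,0],
  [1,0,0,2,0],
  [1,0,0,0,0],
])

```text
time_s: 21.12
eef_pos: [513.4, -67.8, 151.5]
ee_rot: [-0.0, 1.0, -0.002, -0.0]
force: [1.3, 0.3, -0.9]
grip_width: 0.448
grip_force: 20.3
```

apply_moves([
  [1,0,0,1,0],
  [1,0,0,1,0],
  [1,0,0,0,0],
])

```text
time_s: 21.5
eef_pos: [513.4, -67.8, 149.5]
ee_rot: [-0.0, 1.0, -0.002, -0.0]
force: [-0.4, 0.2, -0.8]
grip_width: 0.449
grip_force: 20.3
```

apply_moves([
  [1,0,0,1,0],
  [1,0,0,1,0],
  [1,0,0,0,0],
])

```text
time_s: 21.88
eef_pos: [513.4, -67.8, 147.5]
ee_rot: [-0.0, 1.0, -0.002, -0.0]
force: [0.3, 0.3, 0.2]
grip_width: 0.448
grip_force: 20.3
```

apply_moves([
  [1,0.4,-0.8,0,0],
  [1,0,0,0.5,0],
  [1,0,0,0.7,0],
  [1,0,0,0,0],
])

```text
time_s: 22.38
eef_pos: [513.8, -67.0, 146.3]
ee_rot: [-0.0, 1.0, -0.002, -0.0]
force: [-0.4, -0.8, 0.1]
grip_width: 0.448
grip_force: 20.3
```

apply_moves([
  [1,0,0,1,0],
  [1,0,0,1,0],
  [1,0,0,0,0],
])

```text
time_s: 22.75
eef_pos: [513.8, -67.0, 144.3]
ee_rot: [-0.0, 1.0, -0.002, -0.0]
force: [-0.2, -0.1, -1.3]
grip_width: 0.456
grip_force: 20.3
```

apply_moves([
  [1,0,0,1,0],
  [1,0,0,1,0],
  [1,0,0,0,0],
])

```text
time_s: 23.12
eef_pos: [513.8, -67.0, 142.3]
ee_rot: [-0.0, 1.0, -0.002, -0.0]
force: [0.0, -0.0, 0.3]
grip_width: 0.449
grip_force: 20.3
```

apply_moves([
  [1,0,0,1.5,0],
  [1,0,0,1.5,0],
  [1,0,0,1.5,0],
  [1,0,0,1.5,0],
  [1,0,0,1.5,0],
  [1,0,0,1.5,0],
  [1,0,0,0,0],
])

```text
time_s: 24.0
eef_pos: [513.8, -67.0, 133.3]
ee_rot: [-0.0, 1.0, -0.002, -0.0]
force: [0.0, 0.7, -0.7]
grip_width: 0.449
grip_force: 20.3
```

apply_moves([
  [1,0,0,1,0],
  [1,0,0,1,0],
  [1,0,0,1,0],
  [1,0,0,0,0],
])

```text
time_s: 24.5
eef_pos: [513.8, -67.0, 130.3]
ee_rot: [-0.0, 1.0, -0.002, -0.0]
force: [-0.3, 1.0, -0.2]
grip_width: 0.449
grip_force: 20.3
```

apply_moves([
  [1,0,0,1,0],
  [1,0,0,1,0],
  [1,0,0,1,0],
  [1,0,0,0,0],
])

```text
time_s: 25.0
eef_pos: [513.8, -67.0, 127.3]
ee_rot: [-0.0, 1.0, -0.002, -0.0]
force: [0.7, -0.4, -1.1]
grip_width: 0.445
grip_force: 20.3
```

Home expected at TCP 119.7.

apply_moves([
  [1,0,0,1.5,0],
  [1,0,0,1.5,0],
  [1,0,0,1.5,0],
  [1,0,0,1,0],
  [1,0,0,0.7,0],
  [1,0,0,0,0],
])

```text
time_s: 25.75
eef_pos: [513.8, -67.0, 121.2]
ee_rot: [-0.0, 1.0, -0.002, -0.0]
force: [0.9, 0.3, -0.6]
grip_width: 0.449
grip_force: 20.3
```

apply_moves([
  [1,0,0,0.5,0],
  [1,0,0,0.5,0],
  [1,0,0,0,0],
])

```text
time_s: 26.12
eef_pos: [513.8, -67.0, 120.2]
ee_rot: [-0.0, 1.0, -0.002, -0.0]
force: [-0.0, 0.5, -0.2]
grip_width: 0.446
grip_force: 20.3
```

apply_moves([
  [1,0,0,0.4,0],
  [1,0,0,0.2,0],
  [1,0,0,0,0],
])

```text
time_s: 26.5
eef_pos: [513.9, -67.0, 119.7]
ee_rot: [0.0, 1.0, -0.002, 0.0]
force: [-0.3, 0.2, 0.6]
grip_width: 0.443
grip_force: 20.4
```

apply_moves([
  [1,0,0,0.3,0],
  [1,0,0,0,0],
  [0,0,0,0,0],
  [-0.3,0,0,0,0],
  [-0.4,0,0,0,0],
  [-0.4,0,0,-8,0],
  [-0.4,0,0,-20,0],
  [-0.4,0,0,-30,0],
  [-0.4,-5,-25,0,0],
  [-0.4,-9,-45,0,0],
  [-0.4,-10,-48,0,0],
  [-0.4,-10,-48,10,0],
  [-0.4,-9,-45,30,0],
  [-0.4,-8.2,-40,30,0],
  [-0.4,0,0,30,0],
  [-0.4,0,0,16,0],
  [-0.4,0,0,5,0],
  [-0.4,0,0,0,0],
])

```text
time_s: 28.75
eef_pos: [464.3, 183.9, 56.9]
ee_rot: [-0.0, 1.0, -0.002, 0.0]
force: [-0.1, 0.3, 1.1]
grip_width: 0.697
grip_force: 0.0
```

```bash
python3 - <<'E'
from h import *
shift(462.6,184,24.2)
s=imaging.capture("scene");t=imaging.capture("top");cv2.imwrite("pics/m6.png",np.hstack([crop(t,303,240,20,400,300),crop(s,233,222,20,400,300)]))
for n,im in(("top",t),("scene",s)): cv2.imwrite(f"pics/{n}6.png",im)
E
```

```text
t 28.75 pos [464.3 183.9  56.9] toolx deg -0.29 shift [-1.69 -0.13 32.72] F [-0.1  0.3  1.1] T [ 0.02 -0.05 -0.03] w 59.2 0.0 dq 0.013
```

View pics/m6.png

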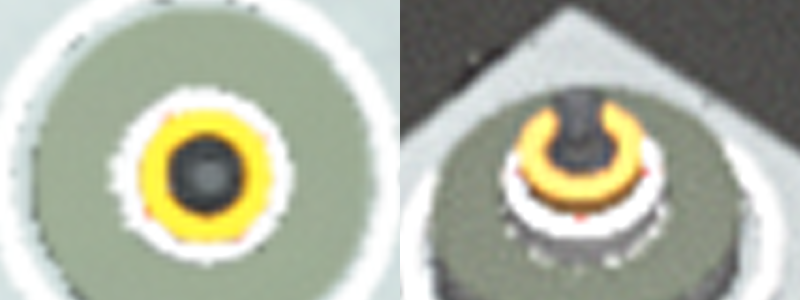

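apply_moves([
  [-0.3,-1.2,-0.1,12,0],
  [-0.2,0,0,12,0],
  [-0.1,0,0,7,0],
  [0,0,0,1.5,0],
  [0.1,0,0,0,0],
  [1,0,0,0,0],
  [1,0,0,0,0],
  [1,0,0,0,0],
  [1,0,0,0,0],
  [1,0,0,0,0],
])

```text
time_s: 30.1
eef_pos: [462.7, 184.3, 24.2]
ee_rot: [-0.0, 1.0, -0.002, 0.0]
force: [-1.7, -0.4, 6.3]
grip_width: 0.367
grip_force: 19.9
```

apply_moves([
  [0,0,0,0,0],
  [-0.1,0,0,0,0],
  [-0.1,0,0,0,-10],
  [-0.1,0,0,0,-10],
  [-0.1,0,0,0,-10],
  [-0.1,0,0,0,-10],
  [-0.1,0,0,0,-10],
  [-0.1,0,0,0,-10],
  [-0.1,0,0,0,-10],
  [-0.1,0,0,0,-10],
  [0,0,0,0,-10],
  [0.2,0,0,0,0],
  [1,0,0,0,0],
  [1,0,0,0,0],
  [1,0,0,0,0],
  [1,0,0,0,0],
])

```text
time_s: 32.1
eef_pos: [462.5, 184.3, 23.9]
ee_rot: [-0.0, 0.709, 0.705, -0.0]
force: [-3.3, 0.1, 5.2]
grip_width: 0.365
grip_force: 19.7
```

apply_moves([
  [1,0,0,0,0],
], newtons=60)

```text
time_s: 32.22
eef_pos: [462.5, 184.3, 24.2]
ee_rot: [0.0, 0.709, 0.706, -0.0]
force: [-2.4, -0.4, 8.9]
grip_width: 0.342
grip_force: 58.5
```

```bash
python3 - <<'E'
from h import *
shift(513.8,-67,170)
E
```

```text
t 32.23 pos [462.5 184.3  24.2] toolx deg 89.75 shift [-251.08   52.4  -145.81] F [-2.4 -0.4  8.9] T [-0.13  0.56 -0.05] w 29.1 58.5 dq 0.002
```

apply_moves([
  [1,0,0,-5,0],
  [1,0,0,-20,0],
  [1,0,0,-35,0],
  [1,-20,4.2,-40,0],
  [1,-42,8.8,-30,0],
  [1,-48,10,-16,0],
  [1,-48,10,0,0],
  [1,-48,10,0,0],
  [1,-30,6.2,0,0],
  [1,-15,3.2,0,0],
  [1,0,0,0,0],
  [1,0,0,0,0],
  [1,0,0,0,0],
])

```text
time_s: 33.85
eef_pos: [513.8, -65.9, 169.9]
ee_rot: [-0.0, 0.708, 0.706, 0.0]
force: [0.9, -0.5, -0.3]
grip_width: 0.337
grip_force: 59.3
```

```bash
python3 - <<'E'
from h import *
shift(513.8,-67,155)
s=imaging.capture("scene");a=crop(s,233,215,20,400,300);cv2.imwrite("pics/m7.png",a)
E
```

```text
t 33.85 pos [513.8 -65.9 169.9] toolx deg 89.84 shift [-1.09  0.03 14.87] F [ 0.9 -0.5 -0.3] T [-0.01 -0.    0.02] w 28.7 59.3 dq 0.004
```

View pics/m7.png

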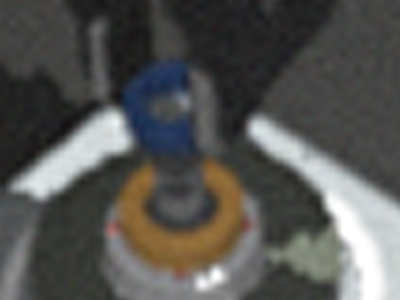

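apply_moves([
  [1,0,0,4,0],
  [1,0,0,4,0],
  [1,0,0,2,0],
  [1,0,0,0,0],
  [1,0,0,0,0],
])

```text
time_s: 34.52
eef_pos: [513.9, -66.9, 159.9]
ee_rot: [0.0, 0.709, 0.706, 0.0]
force: [-0.3, -0.1, -0.1]
grip_width: 0.34
grip_force: 59.3
```

apply_moves([
  [1,0,0,1.5,0],
  [1,0,0,1.5,0],
  [1,0,0,1,0],
  [1,0,0,0,0],
])

```text
time_s: 35.02
eef_pos: [513.8, -66.9, 155.7]
ee_rot: [-0.0, 0.709, 0.706, -0.0]
force: [0.6, -0.0, -0.2]
grip_width: 0.338
grip_force: 59.3
```

apply_moves([
  [1,0,0,1,0],
  [1,0,0,1,0],
  [1,0,0,0,0],
])

```text
time_s: 35.4
eef_pos: [513.8, -66.9, 153.7]
ee_rot: [-0.0, 0.709, 0.706, -0.0]
force: [0.0, -0.6, -0.3]
grip_width: 0.339
grip_force: 59.3
```

apply_moves([
  [1,0,0,1,0],
  [1,0,0,1,0],
  [1,0,0,0,0],
])

```text
time_s: 35.78
eef_pos: [513.8, -66.9, 151.7]
ee_rot: [-0.0, 0.709, 0.706, -0.0]
force: [-0.4, 0.3, 0.1]
grip_width: 0.339
grip_force: 59.3
```

apply_moves([
  [1,0,0,0.7,0],
  [1,0,0,0.6,0],
  [1,0,0,0,0],
])

```text
time_s: 36.15
eef_pos: [513.9, -66.9, 150.5]
ee_rot: [-0.0, 0.709, 0.706, -0.0]
force: [0.2, -0.2, -0.9]
grip_width: 0.337
grip_force: 59.3
```

apply_moves([
  [1,0,0,0.5,0],
  [1,0,0,0.5,0],
  [1,0,0,0,0],
])

```text
time_s: 36.52
eef_pos: [513.8, -66.8, 149.5]
ee_rot: [-0.0, 0.709, 0.706, 0.0]
force: [-0.6, -0.2, 0.3]
grip_width: 0.335
grip_force: 59.4
```

apply_moves([
  [1,0,0,0.5,0],
  [1,0,0,0.5,0],
  [1,0,0,0,0],
])

```text
time_s: 36.9
eef_pos: [513.9, -66.9, 148.7]
ee_rot: [0.0, 0.709, 0.706, 0.0]
force: [-0.6, 0.5, 3.0]
grip_width: 0.34
grip_force: 59.6
```

Meeting the balls; keep pressing in small steps.

apply_moves([
  [1,0,0,0.5,0],
  [1,0,0,0.4,0],
  [1,0,0,0,0],
])

```text
time_s: 37.28
eef_pos: [514.0, -66.9, 147.8]
ee_rot: [0.0, 0.709, 0.706, 0.0]
force: [-0.3, 2.5, 5.5]
grip_width: 0.339
grip_force: 59.9
```

apply_moves([
  [1,0,0,0.5,0],
  [1,0,0,0.4,0],
  [1,0,0,0,0],
])

```text
time_s: 37.65
eef_pos: [514.1, -67.0, 147.1]
ee_rot: [0.0, 0.709, 0.706, 0.0]
force: [-0.6, 1.3, 7.1]
grip_width: 0.337
grip_force: 60.1
```

apply_moves([
  [1,0,0,0.4,0],
  [1,0,0,0.4,0],
  [1,0,0,0,0],
])

```text
time_s: 38.02
eef_pos: [514.0, -67.0, 145.9]
ee_rot: [0.0, 0.709, 0.706, 0.0]
force: [0.7, 1.1, 2.7]
grip_width: 0.334
grip_force: 59.6
```

apply_moves([
  [1,0,0,0.8,0],
  [1,0,0,0.8,0],
  [1,0,0,0.8,0],
  [1,0,0,0,0],
])

```text
time_s: 38.52
eef_pos: [513.6, -66.8, 143.1]
ee_rot: [-0.0, 0.709, 0.706, -0.0]
force: [0.3, 0.4, -1.0]
grip_width: 0.335
grip_force: 59.3
```

apply_moves([
  [1,0,0,1,0],
  [1,0,0,1,0],
  [1,0,0,1,0],
  [1,0,0,1,0],
  [1,0,0,0,0],
])

```text
time_s: 39.15
eef_pos: [513.7, -66.8, 139.2]
ee_rot: [-0.0, 0.709, 0.706, -0.0]
force: [0.2, 0.8, -1.2]
grip_width: 0.339
grip_force: 59.3
```

apply_moves([
  [1,0,0,1,0],
  [1,0,0,1,0],
  [1,0,0,1,0],
  [1,0,0,1,0],
  [1,0,0,0,0],
])

```text
time_s: 39.78
eef_pos: [513.5, -66.8, 134.9]
ee_rot: [-0.001, 0.709, 0.706, -0.0]
force: [0.1, 0.0, -6.5]
grip_width: 0.332
grip_force: 59.5
```

apply_moves([
  [1,0,0,0.6,0],
  [1,0,0,0.6,0],
  [1,0,0,0.6,0],
  [1,0,0,0,0],
])

```text
time_s: 40.28
eef_pos: [513.8, -66.9, 133.7]
ee_rot: [-0.0, 0.709, 0.706, -0.0]
force: [-0.5, 1.2, -3.8]
grip_width: 0.335
grip_force: 59.7
```

apply_moves([
  [1,0,0,0.5,0],
  [1,0,0,0.4,0],
  [1,0,0,0,0],
])

```text
time_s: 40.65
eef_pos: [514.0, -67.0, 132.9]
ee_rot: [0.0, 0.709, 0.706, 0.0]
force: [-0.1, 0.8, -1.6]
grip_width: 0.334
grip_force: 59.9
```

apply_moves([
  [1,0,0,0.4,0],
  [1,0,0,0.4,0],
  [1,0,0,0,0],
])

```text
time_s: 41.02
eef_pos: [514.0, -67.0, 132.2]
ee_rot: [0.0, 0.709, 0.706, 0.0]
force: [-0.9, -0.1, 1.3]
grip_width: 0.337
grip_force: 60.2
```

apply_moves([
  [1,0,0,0.3,0],
  [1,0,0,0,0],
])

```text
time_s: 41.28
eef_pos: [514.0, -67.0, 132.0]
ee_rot: [0.0, 0.709, 0.706, 0.0]
force: [-0.1, -0.8, 3.4]
grip_width: 0.332
grip_force: 60.4
```

Resting on the spacer at the expected height with slight contact. One small press, then release and retreat.

apply_moves([
  [1,0,0,0.4,0],
  [1,0,0,0,0],
  [1,0,0,-0.3,0],
])

```text
time_s: 41.65
eef_pos: [514.0, -67.0, 131.8]
ee_rot: [0.0, 0.709, 0.706, 0.0]
force: [-0.5, -0.6, 4.0]
grip_width: 0.337
grip_force: 60.5
```

apply_moves([
  [0.2,0,0,0,0],
  [-0.1,0,0,0,0],
  [-0.3,0,0,0,0],
  [-0.3,0,0,-3,0],
  [-0.4,0,0,-10,0],
  [-0.4,0,0,-25,0],
  [-0.4,0,0,-35,0],
  [-0.4,30,0,-20,0],
  [-0.4,45,0,0,0],
  [-0.4,45,0,0,0],
  [-0.4,45,0,0,0],
  [-0.4,30,0,0,0],
  [-0.4,0,0,0,0],
])

```text
time_s: 43.28
eef_pos: [514.5, 129.6, 225.2]
ee_rot: [0.0, 0.708, 0.707, 0.0]
force: [-0.0, -0.2, -0.5]
grip_width: 0.699
grip_force: 0.0
```

```bash
python3 - <<'E'
from h import *
shift(513.8,-67,155)
s=imaging.capture("scene");t=imaging.capture("top")
cv2.imwrite("pics/m8.png",np.vstack([np.hstack([crop(t,303,240,20,400,300),crop(s,233,218,20,400,300)]),np.hstack([cv2.resize(i,(400,300)) for i in(t,s)])]))
E
```

```text
t 43.27 pos [514.5 129.6 225.2] toolx deg 89.92 shift [-196.63   -0.46   70.21] F [-0.  -0.2 -0.5] T [ 0.03  0.02 -0.01] w 59.4 0.0 dq 0.052
```

View pics/m8.png

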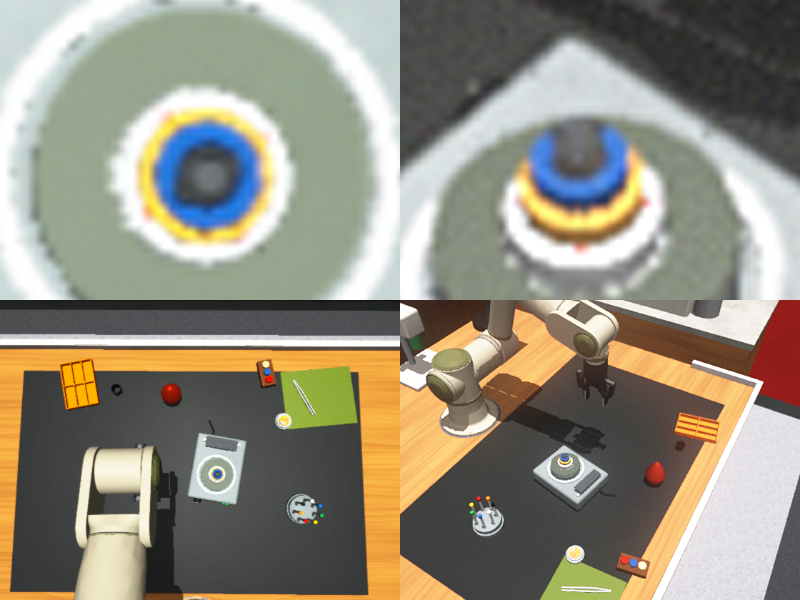

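The stack is concentric, with the balls showing above the ring, and the bench is undisturbed. I'm handing it in.

```bash
python3 -c "
from rig import ctrl
print(ctrl.finish_job())"
```

```text
the job is handed in; nothing more can be done
None
```

The lap, spacer and clamp ring were fitted in that order and each came down at its expected home height. Forces at the hone read about 7 N at most, and I handed the job in at about 43 s with the gripper clear.

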